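# Set the stepped row of busbar insulators

## Task

The shortest and the tallest stand-off insulator already stand on the two ends of the mounting plate. Stand the four loose ones upright on the middle of the four empty marked squares between them, so that the whole row steps up in height from the shortest to the tallest, ready for the busbars; set each one down rather than dropping it, and leave the two end ones where they stand.

Things in the scene. Friction and masses are not known exactly. Their poses are not given: they have to be found in the camera images.
- ins_36_mid (a point): loose red-brown barrel-shaped stand-off insulator, the second shortest of the six and so one of the four to be placed: 36 mm high, 35 mm in diameter round its belly (the middle half of its height), narrowing to 27 mm at both flat ends, brass insert in the top. Stands upright, alone, on the table at the start. Point: its centre, 18 mm above its foot; z along its axis, up
- ins_48_mid (a point): loose red-brown barrel-shaped stand-off insulator, the third shortest of the six and so one of the four to be placed: 48 mm high, 40 mm in diameter round its belly (the middle half of its height), narrowing to 31 mm at both flat ends, brass insert in the top. Stands upright, alone, on the table at the start. Point: its centre, 24 mm above its foot; z along its axis, up
- ins_60_mid (a point): loose red-brown barrel-shaped stand-off insulator, the third tallest of the six and so one of the four to be placed: 60 mm high, 46 mm in diameter round its belly (the middle half of its height), narrowing to 36 mm at both flat ends, brass insert in the top. Stands upright, alone, on the table at the start. Point: its centre, 30 mm above its foot; z along its axis, up
- ins_74_mid (a point): loose red-brown barrel-shaped stand-off insulator, the second tallest of the six and so one of the four to be placed: 74 mm high, 52 mm in diameter round its belly (the middle half of its height), narrowing to 41 mm at both flat ends, brass insert in the top. Stands upright, alone, on the table at the start. Point: its centre, 37 mm above its foot; z along its axis, up
- ins_25_mid (a point): shortest insulator of the six, same kind: 25 mm high, 30 mm in diameter, loose but already standing in its place on one end of the mounting plate (either end; the other end has the tallest). Leave it there. Point: its centre, 12.5 mm above its foot
- ins_90_mid (a point): tallest insulator of the six, same kind: 90 mm high, 58 mm in diameter, loose but already standing in its place on one end of the mounting plate (either end; the other end has the shortest). Leave it there. Point: its centre, 45 mm above its foot
- mark1: empty place 1 of 4 on the mounting plate: white square outline, 64 mm outside, dark slotted hole in its middle. The fixed grey plate is 480 x 96 mm and 15 mm high; its six places are 80 mm apart in a row: end insulator, mark1, 2, 3, 4, end insulator (shortest at either end). Origin: middle of the square on the plate's top, 15 mm above the table; x across the row, y along it from mark1 to mark4, z up
- mark2: empty place 2 of 4 on the mounting plate: white square outline, 64 mm outside, dark slotted hole in its middle. The fixed grey plate is 480 x 96 mm and 15 mm high; its six places are 80 mm apart in a row: end insulator, mark1, 2, 3, 4, end insulator (shortest at either end). Origin: middle of the square on the plate's top, 15 mm above the table; x across the row, y along it from mark1 to mark4, z up
- mark3: empty place 3 of 4 on the mounting plate: white square outline, 64 mm outside, dark slotted hole in its middle. The fixed grey plate is 480 x 96 mm and 15 mm high; its six places are 80 mm apart in a row: end insulator, mark1, 2, 3, 4, end insulator (shortest at either end). Origin: middle of the square on the plate's top, 15 mm above the table; x across the row, y along it from mark1 to mark4, z up
- mark4: empty place 4 of 4 on the mounting plate: white square outline, 64 mm outside, dark slotted hole in its middle. The fixed grey plate is 480 x 96 mm and 15 mm high; its six places are 80 mm apart in a row: end insulator, mark1, 2, 3, 4, end insulator (shortest at either end). Origin: middle of the square on the plate's top, 15 mm above the table; x across the row, y along it from mark1 to mark4, z up
Not all that is in view belongs to the job. Leave any green or turquoise look-alike of the part that bears ins_36_mid alone.

How it is judged:
By the outcome, as a careful person would: the job done as asked, in the order asked, and still so for the second after the job is handed in, with the robot touching nothing.
It also fails if it takes over 115 s, if anything falls off the work surface, if the arm or the gripper's body presses on something with over 40 N, if the wrist force passes 120 N, or if a joint passes its speed limit or range.

## Robot

A 6-joint arm with a two-finger parallel gripper is mounted at the origin on the work surface. World frame = base frame: x ahead of the robot, y to its left, z up, the work surface at z = 0. Lengths are in mm, angles in rad, forces in N, time in s.
With the tool pointing down it reaches from about 325 to 875 mm from the base axis. Payload 4.4 kg.
Tool frame: the origin (TCP) lies at the very end of the fingers, on their centre line; the grasp point (between the pads) lies 19 mm behind it; z points along the fingers, y is the line along which they close (so a half turn about z gives the same grasp; the last joint's range is limited). The gripper opens to 85 mm and grips with 20 to 120 N. Pads are 22 mm wide; open, the fingers measure 114 mm over their backs; the gripper's body (76 mm by 85 mm) begins 54 mm behind the grasp point. The pads swing forward as they close: fully open they stand 13 mm farther back than shut.
Start: joints at [0.968, 0.207, 1.542, -0, 1.393, -0.15], TCP at [251.563, 517.052, 207.182] pointing down, gripper open.
Joint ranges: [-2.73, 2.73], [-0.86, 2.22], [0.23, 2.46], [-1.11, 4.25], [0.08, 2.63], [-2.82, 2.82]. Speed limits (rad/s): [2.79, 2.79, 3.14, 3.14, 3.14, 3.14].

## Interface

Orientations are given as [roll, pitch, yaw] about the fixed x, y, z axes, in that order (R = Rz(yaw) Ry(pitch) Rx(roll)).
In Python, from rig import r gives the robot as it stands.
- The arm moves only by the tool carry_out, never from a script. Its argument "plan" is a list that holds one entry, the list of rows, each a list of 6 numbers: the shift along the tool's x, y, z in m, then the turn, a rotation vector about the tool's x, y, z in degrees. A call has 1 to 20 rows; each row shifts and turns the commanded pose from where the row before left it, along the tool's axes as they then stand; what a row does not reach is not made up. A row lasts 1/10 s, in which the tool goes at most 50 mm and 8.59 degrees, less where a joint would pass 70% of its speed; a pose out of reach is approached as far as the arm can. A call is refused whole if a number of a shift passes 0.05 or a number of a turn 8.59, either way. A call with a gripper value outside its range is refused whole. "claw" is the gripper's target within -1 to 1 (shut at 1, half-way at 0, fully open at -1), set as the call begins (left out, the last holds). The fingers move at their own pace and stop on an object; "force" is the grip in N (left out, the last holds). Time passes only in rows, so rows that do not move let the fingers close. It gives the time, the measured TCP pose, the force, the opening and the grip force at its end, in the units of the state.
- r.read_state(): the state, without advancing time (a new reading comes with each control period).
- r.get_image(name): name is "scene" or "top"; returns the picture (420x560x3 uint8, red, green, blue); there is no depth.
- r.camera_params(name): a dict with "intrinsics" (3x3 intrinsics, pixels), "T" (4x4, takes a point from camera to world coordinates). Camera axes: x right, y up, looking along -z (the intrinsics and any distortion apply to the point x, -y, -z); pixel columns grow to the right and rows downward; lengths in mm; the calibration is good to about 2 mm. A picture is of the moment at which its call begins. camera_params takes no time and is no camera call.
- r.close_job(): hands the job in; it is judged then, once.
The state is a dict: "t": time; "q": joint angles; "qd": joint speeds; "tau": joint torques, N m; "position": TCP position; "tcp_rot": TCP orientation; "wrist_force": force on the tool from outside, world axes, zero at the start; "wrist_torque": the same for the moment, N m; "width": opening from 0.0 (shut) to 1.0 (fully open); "grasp_force": force on a finger pad.
Only numpy, scipy, OpenCV 4.12 (cv2) and the standard library are available. Lean on these libraries where they do the work, as an engineer would, in place of code of your own. Each camera call takes 0.05 s, during which the arm holds its last target. There are 200 camera calls.

## Working session

There is one attempt and no reset: what is moved stays moved. The work goes in short steps, Python scripts to look and compute and a tool call to move; the robot and the scene stay as the last step left them, time stands still between calls to the robot, and variables do not carry over. Pictures are saved under pics/ and viewed, at most 14 in all, crops included, and the job is handed in when it is done.

Besides the shell and the picture viewer there is one more tool, called after "Request:" as name([rows], argument=value, ...), one row to a line, values as JSON. carry_out: Moves the arm, as the interface text tells. Its arguments: {"type":"object","properties":{"plan":{"type":"array","items":{"type":"array","items":{"type":"array","items":{"type":"number"}}}},"claw":{"type":"number"},"force":{"type":"number"}},"required":["plan"]}

```bash
mkdir -p pics; ls; python3 - <<'E'
from rig import r
import cv2
for n in("scene","top"):
    im=r.get_image(n); cv2.imwrite(f"pics/{n}0.png",im[:,:,::-1])
    p=r.camera_params(n); print(n,p)
print(r.read_state())
E
```

```text
pics
scene {'intrinsics': array([[432.83670537,   0.        , 281.2731104 ],
       [  0.        , 432.83670537, 207.6721983 ],
       [  0.        ,   0.        ,   1.        ]]), 'T': array([[ 3.05280881e-01, -7.91377578e-01,  5.29646214e-01,
         1.12367795e+03],
       [ 9.52117068e-01,  2.63380245e-01, -1.55254422e-01,
        -1.53624569e+02],
       [-1.66334814e-02,  5.51681407e-01,  8.33889053e-01,
         9.78398376e+02],
       [ 0.00000000e+00,  0.00000000e+00,  0.00000000e+00,
         1.00000000e+00]])}
top {'intrinsics': array([[471.50053934,   0.        , 274.29098125],
       [  0.        , 471.50053934, 201.94978354],
       [  0.        ,   0.        ,   1.        ]]), 'T': array([[ 2.47642853e-02,  9.97994365e-01, -5.82578498e-02,
         4.76124545e+02],
       [-9.99550425e-01,  2.37333849e-02, -1.83214352e-02,
         2.32207019e+00],
       [-1.69020331e-02,  5.86853758e-02,  9.98133432e-01,
         9.86660713e+02],
       [ 0.00000000e+00,  0.00000000e+00,  0.00000000e+00,
         1.00000000e+00]])}
{'t': 0.1, 'q': array([ 9.67488416e-01,  2.07353138e-01,  1.54284205e+00, -1.72584047e-05,
        1.39351656e+00, -1.50504657e-01]), 'qd': array([-5.45106221e-04, -3.41859973e-03, -2.69237399e-03, -3.09143238e-04,
        8.70347369e-06,  5.15397785e-04]), 'tau': array([ 5.02427156e-04, -3.84092510e+01, -2.92549360e+01, -2.18587934e-04,
        4.81228548e-03, -2.28369379e-05]), 'position': array([251.14133639, 516.41812234, 206.11684066]), 'tcp_rot': array([-3.13949497e+00, -3.00941088e-04,  2.68879215e+00]), 'wrist_force': array([ 0.78539941,  0.82699772, -0.57736829]), 'wrist_torque': array([-0.00728858,  0.05832754,  0.04201851]), 'grasp_force': 0.0, 'width': 1.0003413768018905}
```

View pics/top0.png

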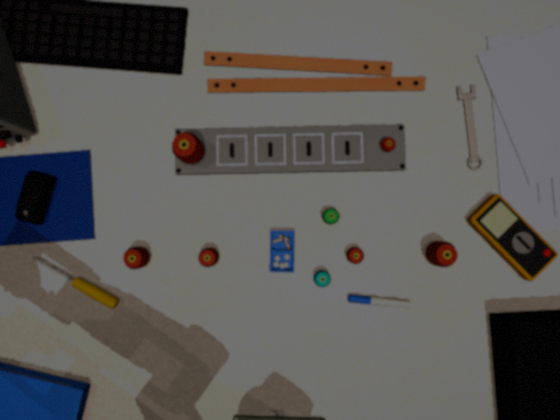

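View pics/scene0.png

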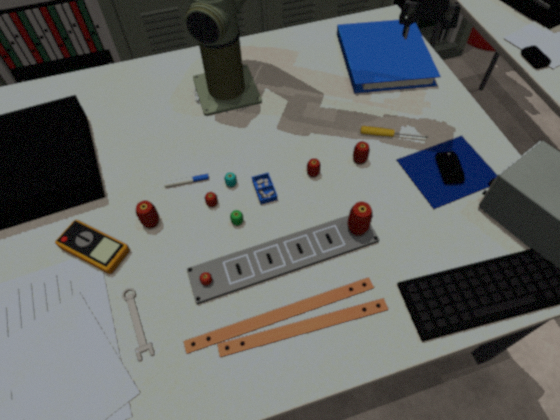

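The top view shows the plate with the tallest insulator at the left (185,147), the shortest at the right (388,144), and the marks at columns 232, 270, 309 and 347, row about 149. The loose ones are 74 at (442,253), 60 at (135,258), 48 at (208,257) and 36 at (355,256). The green (331,215) and turquoise (322,278) look-alikes stay put.

```bash
cat > h.py <<'E'
import numpy as np, cv2
from rig import r
def cast(n,uv,z):
    p=r.camera_params(n);K=p["intrinsics"];T=p["T"]
    d=np.linalg.inv(K)@[uv[0],uv[1],1]; d=T[:3,:3]@(d*[1,-1,-1]); o=T[:3,3]
    return (o+d*(z-o[2])/d[2])[:2]
def inserts(n,im):
    """red blobs: (blob bbox, insert centroid) by hue of the brass spot"""
    im=im.astype(int);R,G,B=im[...,0],im[...,1],im[...,2]
    red=((R>60)&(R>2*B)&(R>1.8*G)).astype(np.uint8)
    out=[]
    for c in cv2.findContours(red,cv2.RETR_EXTERNAL,cv2.CHAIN_APPROX_NONE)[0]:
        a=cv2.contourArea(c)
        if a<60 or a>1500: continue
        m=np.zeros(red.shape,np.uint8);cv2.drawContours(m,[c],-1,1,-1)
        w=np.where(m>0,np.clip(G-0.45*R,0,None),0)
        v,u=np.nonzero(w>0)
        if len(u): ww=w[v,u]; out.append((cv2.boundingRect(c),a,len(u),(u@ww/ww.sum(),v@ww/ww.sum())))
        else: out.append((cv2.boundingRect(c),a,0,None))
    return out
E
python3 - <<'E'
from h import *
np.set_printoptions(precision=1,suppress=True)
for n in("top","scene"):
    im=cv2.imread(f"pics/{n}0.png")[:,:,::-1]
    for b,a,k,c in inserts(n,im): print(n,b,a,k,np.array(c) if c else None)
g=cv2.imread("pics/top0.png").min(2)
for u in(232,270,309,347):
    w=np.clip(70-g[138:162,u-10:u+10].astype(float),0,None); w[w<15]=0
    v,x=np.mgrid[138:162,u-10:u+10]; s=w.sum()
    p=((w*x).sum()/s,(w*v).sum()/s);print("slot",np.array(p),cast("top",p,15))
t=cv2.imread("pics/top0.png"); a=[cv2.resize(t[v-22:v+22,u-30:u+30],None,fx=6,fy=6,interpolation=0) for u,v in((135,258),(208,257),(355,256),(442,253))]
cv2.imwrite("pics/c1.png",np.vstack([np.hstack(a[:2]),np.hstack(a[2:])]))
E
```

```text
top (199, 250, 17, 16) 190.5 58 [206.6 257.5]
top (124, 249, 18, 19) 241.5 69 [131.4 258.1]
top (349, 248, 14, 15) 147.0 51 [356.  255.4]
top (436, 244, 21, 22) 329.0 90 [447.2 254.4]
top (383, 137, 12, 15) 111.5 28 [389.  142.9]
top (173, 132, 23, 25) 421.0 98 [183.5 144. ]
scene (200, 273, 11, 11) 78.5 26 [204.9 276. ]
scene (352, 202, 19, 16) 207.5 66 [362.  208.4]
scene (137, 201, 16, 14) 148.0 54 [143.2 206.2]
scene (206, 193, 10, 10) 62.5 26 [209.9 195.1]
scene (308, 159, 12, 11) 68.0 34 [313.4 161.7]
scene (355, 142, 14, 10) 84.0 33 [362.5 145.3]
slot [231.5 150. ] [638.9 111.9]
slot [269.9 149. ] [642.9  32.1]
slot [308.4 148.4] [645.9 -47.9]
slot [347.  147.6] [ 649.3 -127.7]
```

View pics/c1.png

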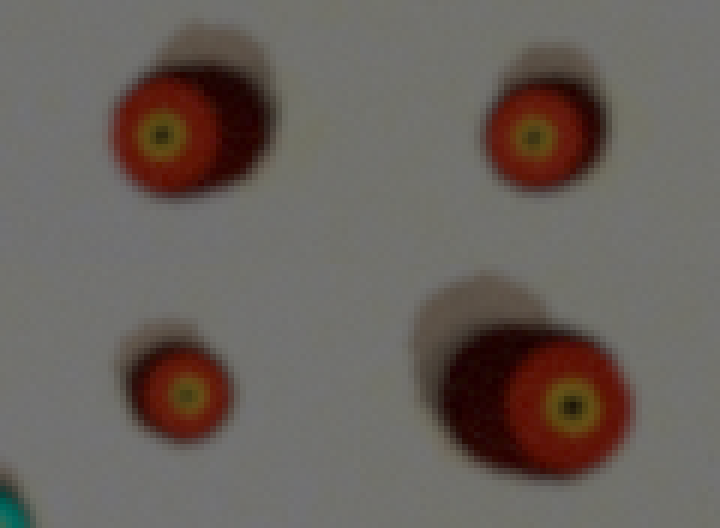

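The crops show each brass insert sharply, and the centroids match: 60 at (131.4,258.1), 48 at (206.6,257.5), 36 at (356.0,255.4) and 74 at (446.8,254.4).

```bash
python3 - <<'E'
from h import *
np.set_printoptions(precision=1,suppress=True)
for h,t,s in((36,(356,255.4),None),(48,(206.6,257.5),None),(60,(131.4,258.1),None),(74,(446.8,254.4),None)):
    print(h,cast("top",t,h))
# scene cross-check by known heights (approx. insert pixels)
for h,s in((36,(209.9,195.1)),(48,(313.4,161.7)),(60,(362.5,145.3)),(74,(143.2,206.2))): print("scene",h,cast("scene",s,h))
E
```

```text
36 [ 428.4 -146.3]
48 [417.3 151.2]
60 [413.  297.4]
74 [ 436.7 -313.7]
scene 36 [ 426.6 -146.8]
scene 48 [415.5 150.6]
scene 60 [412.7 297.2]
scene 74 [ 434.8 -315.1]
```

Request:
carry_out([
  [[0,0,0,0,0,8],[0,0,0,0,0,8],[0,0,0,0,0,8],[0,0,0,0,0,8],[0,0,0,0,0,8],[0,0,0,0,0,8],[0,0,0,0,0,8],[0,0,0,0,0,8],[0,0,0,0,0,0]],
], claw=-1, force=40)

```text
t: 1.0
position: [251.3, 516.7, 206.5]
tcp_rot: [-3.141, 0.001, 1.572]
wrist_force: [-0.5, 0.1, -0.6]
width: 1.0
grasp_force: 0.0
```

Request:
carry_out([
  [[-0.0274,0.0202,0.01,0,0,0],[-0.0274,0.0202,0.01,0,0,0],[-0.0274,0.0202,0.01,0,0,0],[-0.0274,0.0202,0.01,0,0,0],[-0.0274,0.0202,0.01,0,0,0],[-0.0274,0.0202,0.01,0,0,0],[-0.0274,0.0202,0.01,0,0,0],[-0.0274,0.0202,0.01,0,0,0],[0,0,0,0,0,0],[0,0,0,0,0,0],[0,0,0,0,0,0]],
])

```text
t: 2.1
position: [413.1, 298.6, 127.4]
tcp_rot: [-3.142, -0.0, 1.574]
wrist_force: [0.6, -0.8, -0.5]
width: 1.0
grasp_force: 0.0
```

Request:
carry_out([
  [[-0.0006,0,0.03,0,0,0],[0,0,0.03,0,0,0],[0,0,0.03,0,0,0],[0,0,0.017,0,0,0],[0,0,0.009,0,0,0],[0,0,0,0,0,0],[0,0,0,0,0,0]],
])

```text
t: 2.8
position: [414.0, 298.4, 12.1]
tcp_rot: [3.14, -0.001, 1.573]
wrist_force: [-0.7, -0.7, 1.2]
width: 0.998
grasp_force: 0.0
```

Request:
carry_out([
  [[0,0,0,0,0,0],[0,0,0,0,0,0],[0,0,0,0,0,0],[0,0,0,0,0,0],[0,0,0,0,0,0],[0,0,0,0,0,0],[0,0,0,0,0,0],[0,0,0,0,0,0],[0,0,0,0,0,0],[0,0,0,0,0,0]],
], claw=1, force=40)

```text
t: 3.8
position: [413.9, 297.8, 12.5]
tcp_rot: [3.141, -0.001, 1.572]
wrist_force: [-2.1, -0.4, 5.6]
width: 0.511
grasp_force: 40.2
```

Request:
carry_out([
  [[0,0,-0.01,0,0,0],[0,0,-0.02,0,0,0],[0,0,-0.025,0,0,0],[0,0,-0.025,0,0,0],[0,0,-0.02,0,0,0],[0,0,0,0,0,0],[0,0,0,0,0,0]],
])

```text
t: 4.5
position: [413.4, 297.3, 111.4]
tcp_rot: [3.141, -0.0, 1.572]
wrist_force: [-0.1, -0.8, -0.7]
width: 0.508
grasp_force: 41.2
```

Request:
carry_out([
  [[-0.0102,0.0088,0,0,0,0],[-0.0245,0.0212,0,0,0,0],[-0.0245,0.0212,0,0,0,0],[-0.0245,0.0212,0,0,0,0],[-0.0245,0.0212,0,0,0,0],[-0.0245,0.0212,0,0,0,0],[-0.0245,0.0212,0,0,0,0],[-0.0245,0.0212,0,0,0,0],[-0.0245,0.0212,0,0,0,0],[-0.0245,0.0212,0,0,0,0],[-0.0245,0.0212,0,0,0,0],[-0.0102,0.0088,0,0,0,0],[0,0,0,0,0,0],[0,0,0,0,0,0],[0,0,0,0,0,0]],
])

```text
t: 6.0
position: [641.8, 33.4, 110.4]
tcp_rot: [-3.139, -0.001, 1.573]
wrist_force: [-0.0, -0.0, -1.1]
width: 0.507
grasp_force: 41.2
```

```bash
python3 - <<'E'
from h import *
for n in("top",): cv2.imwrite(f"pics/{n}1.png",cv2.resize(r.get_image(n)[90:230,150:420,::-1],None,fx=2.5,fy=2.5))
print([r.read_state()["position"].round(1) for _ in range(2)])
E
```

```text
[array([642.1,  33.5, 110.8]), array([642.1,  33.5, 110.8])]
```

View pics/top1.png

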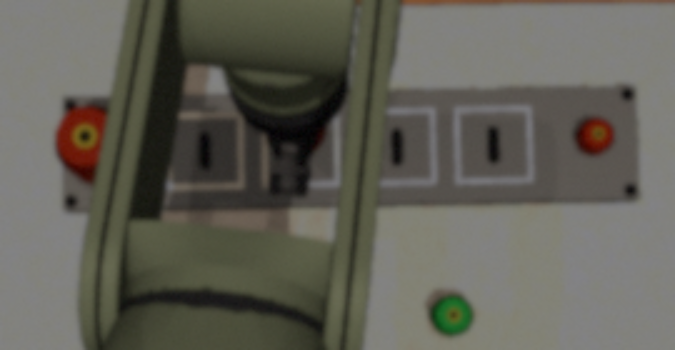

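The arm hides most of the place in this view: mark 3 from the left shows at (400,147) and the held part sits over the mark at (300,150). I'll go down by the numbers.

Request:
carry_out([
  [[-0.001,0.0006,0.015,0,0,0],[0,0,0.02,0,0,0],[0,0,0.02,0,0,0],[0,0,0.015,0,0,0],[0,0,0.008,0,0,0],[0,0,0.002,0,0,0],[0,0,0,0,0,0],[0,0,0,0,0,0]],
])

```text
t: 6.85
position: [644.9, 31.2, 32.3]
tcp_rot: [3.139, 0.0, 1.572]
wrist_force: [0.3, 0.4, -1.3]
width: 0.511
grasp_force: 41.2
```

Request:
carry_out([
  [[0,0,0.001,0,0,0],[0,0,0.001,0,0,0],[0,0,0.001,0,0,0],[0,0,0,0,0,0]],
])

```text
t: 7.25
position: [643.8, 31.2, 28.1]
tcp_rot: [-3.141, -0.0, 1.572]
wrist_force: [0.3, -0.5, -1.6]
width: 0.51
grasp_force: 41.2
```

Request:
carry_out([
  [[0,0,0.0005,0,0,0],[0,0,0.0005,0,0,0],[0,0,0,0,0,0]],
])

```text
t: 7.55
position: [643.9, 31.2, 27.6]
tcp_rot: [-3.142, 0.0, 1.572]
wrist_force: [-1.2, -0.1, 1.8]
width: 0.512
grasp_force: 41.5
```

Request:
carry_out([
  [[0,0,0.0003,0,0,0],[0,0,0,0,0,0],[0,0,0,0,0,0],[0,0,0,0,0,0],[0,0,0,0,0,0],[0,0,0,0,0,0],[0,0,0,0,0,0],[0,0,0,0,0,0]],
], claw=-1)

```text
t: 8.35
position: [643.8, 31.2, 26.9]
tcp_rot: [-3.142, -0.0, 1.572]
wrist_force: [-0.3, -0.1, 0.2]
width: 0.999
grasp_force: 0.0
```

Request:
carry_out([
  [[0,0,-0.01,0,0,0],[0,0,-0.02,0,0,0],[0,0,-0.03,0,0,0],[0,0,-0.03,0,0,0],[0,0,-0.03,0,0,0],[0,0,-0.01,0,0,0],[0,0,0,0,0,0]],
])

```text
t: 9.05
position: [645.6, 31.1, 159.8]
tcp_rot: [3.136, 0.0, 1.572]
wrist_force: [0.2, 0.2, 0.5]
width: 1.0
grasp_force: 0.0
```

Request:
carry_out([
  [[0.015,-0.0284,0.001,0,0,0],[0.015,-0.0284,0.001,0,0,0],[0.015,-0.0284,0.003,0,0,0],[0.015,-0.0284,0.005,0,0,0],[0.015,-0.0284,0.01,0,0,0],[0.015,-0.0284,0.01,0,0,0],[0.015,-0.0284,0.01,0,0,0],[0.015,-0.0284,0.01,0,0,0],[0,0,0,0,0,0],[0,0,0,0,0,0],[0,0,0,0,0,0]],
])

```text
t: 10.15
position: [417.2, 150.7, 106.7]
tcp_rot: [3.141, 0.0, 1.571]
wrist_force: [-0.2, 0.1, 0.4]
width: 1.001
grasp_force: 0.0
```

```bash
python3 - <<'E'
from h import *
im=r.get_image("top"); cv2.imwrite("pics/top2.png",im[:,:,::-1]); im2=r.get_image("scene"); cv2.imwrite("pics/scene2.png",im2[:,:,::-1])
print(r.read_state()["position"].round(1))
for b,a,k,c in inserts("top",im):
    if c and b[1]<200: print(b,np.round(c,1),cast("top",c,75).round(1))
cv2.imwrite("pics/c2.png",np.hstack([cv2.resize(im[110:200,170:290],None,fx=3,fy=4,interpolation=0),cv2.resize(im2[150:240,260:380],None,fx=3,fy=4,interpolation=0)])[:,:,::-1])
E
```

```text
[417.7 150.6 107.1]
(383, 137, 12, 15) [388.9 142.9] [ 649.6 -200.9]
(260, 134, 20, 20) [269.8 143.2] [644.   30.6]
(173, 132, 24, 26) [183.5 144. ] [638.8 199.5]
```

View pics/c2.png

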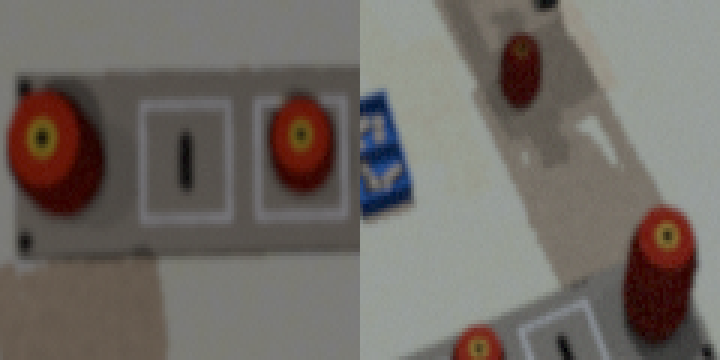

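The 60 stands upright inside its square at (270,143), 1–2 mm from the middle. Next is the 48.

Request:
carry_out([
  [[0.0004,0,0.03,0,0,0],[0,0,0.03,0,0,0],[0,0,0.022,0,0,0],[0,0,0.014,0,0,0],[0,0,0.005,0,0,0],[0,0,0,0,0,0],[0,0,0,0,0,0]],
])

```text
t: 10.95
position: [417.8, 151.4, 6.6]
tcp_rot: [3.14, -0.0, 1.571]
wrist_force: [-1.6, -0.1, -0.0]
width: 0.998
grasp_force: 0.0
```

Request:
carry_out([
  [[0,0,0,0,0,0],[0,0,0,0,0,0],[0,0,0,0,0,0],[0,0,0,0,0,0],[0,0,0,0,0,0],[0,0,0,0,0,0],[0,0,0,0,0,0],[0,0,0,0,0,0],[0,0,0,0,0,0],[0,0,0,0,0,0]],
], claw=1)

```text
t: 11.95
position: [416.9, 151.5, 6.8]
tcp_rot: [3.141, -0.0, 1.572]
wrist_force: [-2.2, 0.1, 6.5]
width: 0.439
grasp_force: 39.3
```

Request:
carry_out([
  [[0,0,-0.01,0,0,0],[0,0,-0.02,0,0,0],[0,0,-0.025,0,0,0],[0,0,-0.025,0,0,0],[0,0,-0.02,0,0,0],[0,0,0,0,0,0],[0,0,0,0,0,0]],
])

```text
t: 12.65
position: [416.5, 151.4, 106.0]
tcp_rot: [3.141, -0.0, 1.572]
wrist_force: [-0.4, 0.9, -1.7]
width: 0.435
grasp_force: 40.4
```

Request:
carry_out([
  [[-0.009,0.0106,0,0,0,0],[-0.0181,0.0208,0,0,0,0],[-0.0181,0.0208,0,0,0,0],[-0.0181,0.0208,0,0,0,0],[-0.0181,0.0208,0,0,0,0],[-0.0181,0.0208,0,0,0,0],[-0.0181,0.0208,0,0,0,0],[-0.0181,0.0208,0,0,0,0],[-0.0181,0.0208,0,0,0,0],[-0.0181,0.0208,0,0,0,0],[-0.0181,0.0208,0,0,0,0],[-0.009,0.0106,0,0,0,0],[0,0,0,0,0,0],[0,0,0,0,0,0],[0,0,0,0,0,0]],
])

```text
t: 14.15
position: [644.6, -46.8, 104.6]
tcp_rot: [-3.139, -0.001, 1.572]
wrist_force: [0.2, 0.9, -1.7]
width: 0.433
grasp_force: 40.4
```

Request:
carry_out([
  [[0,0,0.015,0,0,0],[0,0,0.02,0,0,0],[0,0,0.02,0,0,0],[0,0,0.015,0,0,0],[0,0,0.008,0,0,0],[0,0,0.003,0,0,0],[0,0,0.001,0,0,0],[0,0,0,0,0,0],[0,0,0,0,0,0]],
])

```text
t: 15.05
position: [646.9, -47.6, 25.0]
tcp_rot: [3.139, 0.0, 1.572]
wrist_force: [0.4, 0.6, -1.5]
width: 0.437
grasp_force: 40.4
```

Request:
carry_out([
  [[0,0,0.0005,0,0,0],[0,0,0.0005,0,0,0],[0,0,0.0005,0,0,0],[0,0,0.0004,0,0,0],[0,0,0,0,0,0],[0,0,0,0,0,0]],
])

```text
t: 15.65
position: [645.9, -47.4, 22.0]
tcp_rot: [-3.142, 0.0, 1.572]
wrist_force: [-0.2, -0.4, -0.1]
width: 0.435
grasp_force: 40.4
```

Request:
carry_out([
  [[0,0,0.0004,0,0,0],[0,0,0,0,0,0],[0,0,0,0,0,0]],
])

```text
t: 15.95
position: [646.0, -47.4, 22.0]
tcp_rot: [3.142, 0.0, 1.572]
wrist_force: [-1.4, -0.1, 2.3]
width: 0.435
grasp_force: 40.8
```

Request:
carry_out([
  [[0,0,0.0002,0,0,0],[0,0,0,0,0,0],[0,0,0,0,0,0],[0,0,0,0,0,0],[0,0,0,0,0,0],[0,0,0,0,0,0],[0,0,0,0,0,0],[0,0,0,0,0,0]],
], claw=-1)

```text
t: 16.75
position: [646.0, -47.4, 21.4]
tcp_rot: [3.142, 0.0, 1.572]
wrist_force: [-0.5, -0.6, 0.1]
width: 1.002
grasp_force: 0.0
```

Request:
carry_out([
  [[0,0,-0.01,0,0,0],[0,0,-0.02,0,0,0],[0,0,-0.03,0,0,0],[0,0,-0.03,0,0,0],[0,0,-0.03,0,0,0],[0,0,-0.01,0,0,0],[-0.0124,-0.0272,0,0,0,0],[-0.0124,-0.0272,0,0,0,0],[-0.0124,-0.0272,0,0,0,0],[-0.0124,-0.0272,0.005,0,0,0],[-0.0124,-0.0272,0.01,0,0,0],[-0.0124,-0.0272,0.01,0,0,0],[-0.0124,-0.0272,0.01,0,0,0],[-0.0124,-0.0272,0.01,0,0,0],[0,0,0,0,0,0],[0,0,0,0,0,0],[0,0,0,0,0,0]],
])

```text
t: 18.45
position: [429.6, -146.9, 106.9]
tcp_rot: [3.14, 0.001, 1.572]
wrist_force: [0.4, -0.3, 0.9]
width: 0.997
grasp_force: 0.0
```

```bash
python3 - <<'E'
from h import *
im=r.get_image("top"); cv2.imwrite("pics/top3.png",im[:,:,::-1]); im2=r.get_image("scene"); cv2.imwrite("pics/scene3.png",im2[:,:,::-1])
print(r.read_state()["position"].round(1))
for b,a,k,c in inserts("top",im):
    if c and b[1]<200: print(b,np.round(c,1),cast("top",c,63).round(1))
E
```

```text
[ 429.7 -146.8  107. ]
(383, 137, 12, 15) [389.  142.9] [ 651.8 -203.7]
(301, 137, 18, 18) [309.8 143.8] [646.7 -48. ]
(260, 134, 21, 21) [269.8 143.2] [646.2  31.1]
(173, 132, 24, 26) [183.5 143.9] [641.  202.2]
```

View pics/scene3.png

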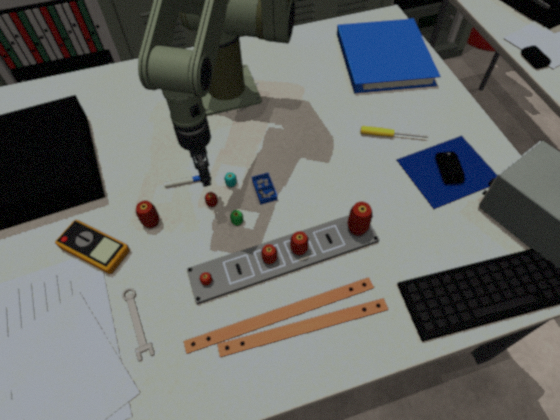

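The 48 is on its square at (646.7,-48), upright. Gripper is over the 36, clear of both look-alikes.

Request:
carry_out([
  [[0.0005,-0.001,0.03,0,0,0],[0,0,0.03,0,0,0],[0,0,0.022,0,0,0],[0,0,0.014,0,0,0],[0,0,0.006,0,0,0],[0,0,0.001,0,0,0],[0,0,0,0,0,0],[0,0,0,0,0,0]],
])

```text
t: 19.35
position: [428.5, -146.8, 4.4]
tcp_rot: [3.14, 0.001, 1.572]
wrist_force: [0.8, -0.7, -0.0]
width: 0.998
grasp_force: 0.0
```

Request:
carry_out([
  [[0,0,0,0,0,0],[0,0,0,0,0,0],[0,0,0,0,0,0],[0,0,0,0,0,0],[0,0,0,0,0,0],[0,0,0,0,0,0],[0,0,0,0,0,0],[0,0,0,0,0,0],[0,0,0,0,0,0],[0,0,0,0,0,0],[0,0,0,0,0,0]],
], claw=1)

```text
t: 20.45
position: [427.7, -146.4, 3.8]
tcp_rot: [3.141, 0.0, 1.572]
wrist_force: [-0.7, 1.1, 5.5]
width: 0.348
grasp_force: 37.3
```

Request:
carry_out([
  [[0,0,-0.01,0,0,0],[0,0,-0.02,0,0,0],[0,0,-0.025,0,0,0],[0,0,-0.025,0,0,0],[0,0,-0.02,0,0,0],[0,0,0,0,0,0],[0,0,0,0,0,0]],
])

```text
t: 21.15
position: [427.3, -146.2, 103.3]
tcp_rot: [3.141, 0.0, 1.572]
wrist_force: [0.9, 0.0, -1.2]
width: 0.345
grasp_force: 36.3
```

Request:
carry_out([
  [[0.0008,0.0099,0,0,0,0],[0.0017,0.0202,0,0,0,0],[0.0017,0.0202,0,0,0,0],[0.0017,0.0202,0,0,0,0],[0.0017,0.0202,0,0,0,0],[0.0017,0.0202,0,0,0,0],[0.0017,0.0202,0,0,0,0],[0.0017,0.0202,0,0,0,0],[0.0017,0.0202,0,0,0,0],[0.0017,0.0202,0,0,0,0],[0.0017,0.0202,0,0,0,0],[0.0008,0.0099,0,0,0,0],[0,0,0,0,0,0],[0,0,0,0,0,0],[0,0,0,0,0,0]],
])

```text
t: 22.65
position: [648.1, -127.3, 102.7]
tcp_rot: [-3.14, -0.0, 1.572]
wrist_force: [0.3, 0.4, -0.3]
width: 0.345
grasp_force: 36.3
```

Request:
carry_out([
  [[0,0,0.015,0,0,0],[0,0,0.02,0,0,0],[0,0,0.02,0,0,0],[0,0,0.015,0,0,0],[0,0,0.008,0,0,0],[0,0,0.003,0,0,0],[0,0,0.001,0,0,0],[0,0,0,0,0,0],[0,0,0,0,0,0],[0,0,0,0,0,0]],
])

```text
t: 23.65
position: [649.9, -127.7, 22.4]
tcp_rot: [3.14, 0.001, 1.572]
wrist_force: [-0.3, -0.2, -0.9]
width: 0.347
grasp_force: 36.3
```

Request:
carry_out([
  [[0,0,0.0005,0,0,0],[0,0,0.0005,0,0,0],[0,0,0.0005,0,0,0],[0,0,0,0,0,0],[0,0,0,0,0,0]],
])

```text
t: 24.15
position: [649.1, -127.4, 19.8]
tcp_rot: [-3.141, -0.0, 1.572]
wrist_force: [-0.2, -0.5, 0.1]
width: 0.345
grasp_force: 36.3
```

Request:
carry_out([
  [[0,0,0.0004,0,0,0],[0,0,0,0,0,0],[0,0,0,0,0,0]],
])

```text
t: 24.45
position: [649.2, -127.4, 19.4]
tcp_rot: [-3.142, -0.0, 1.572]
wrist_force: [-0.9, -0.2, -0.3]
width: 0.346
grasp_force: 36.3
```

Request:
carry_out([
  [[0,0,0.0004,0,0,0],[0,0,0,0,0,0],[0,0,0,0,0,0]],
])

```text
t: 24.75
position: [649.2, -127.5, 19.1]
tcp_rot: [3.142, 0.0, 1.572]
wrist_force: [0.8, 0.6, 0.6]
width: 0.345
grasp_force: 36.3
```

Request:
carry_out([
  [[0,0,0.0004,0,0,0],[0,0,0,0,0,0],[0,0,0,0,0,0]],
])

```text
t: 25.05
position: [649.3, -127.5, 18.9]
tcp_rot: [3.141, 0.0, 1.572]
wrist_force: [0.9, 0.6, 2.1]
width: 0.348
grasp_force: 36.9
```

Request:
carry_out([
  [[0,0,0,0,0,0],[0,0,0,0,0,0],[0,0,0,0,0,0],[0,0,0,0,0,0],[0,0,0,0,0,0],[0,0,0,0,0,0],[0,0,0,0,0,0],[0,0,0,0,0,0]],
], claw=-1)

```text
t: 25.85
position: [649.2, -127.5, 18.7]
tcp_rot: [3.142, 0.0, 1.572]
wrist_force: [-0.1, 0.1, 0.3]
width: 1.0
grasp_force: 0.0
```

Request:
carry_out([
  [[0,0,-0.01,0,0,0],[0,0,-0.02,0,0,0],[0,0,-0.03,0,0,0],[0,0,-0.03,0,0,0],[0,0,-0.03,0,0,0],[0,0,-0.01,0,0,0],[-0.0207,-0.0236,0,0,0,0],[-0.0207,-0.0236,0,0,0,0],[-0.0207,-0.0236,0,0,0,0],[-0.0207,-0.0236,0,0,0,0],[-0.0207,-0.0236,0,0,0,0],[-0.0207,-0.0236,0.005,0,0,0],[-0.0207,-0.0236,0.01,0,0,0],[-0.0207,-0.0236,0.01,0,0,0],[-0.0207,-0.0236,0.01,0,0,0],[0,0,0,0,0,0],[0,0,0,0,0,0],[0,0,0,0,0,0]],
])

```text
t: 27.65
position: [437.7, -313.6, 113.9]
tcp_rot: [3.141, 0.0, 1.572]
wrist_force: [0.0, -0.5, 1.2]
width: 1.0
grasp_force: 0.0
```

```bash
python3 - <<'E'
from h import *
im=r.get_image("top"); cv2.imwrite("pics/top4.png",im[:,:,::-1])
print(r.read_state()["position"].round(1))
for b,a,k,c in inserts("top",im):
    if c: print(b,np.round(c,1),cast("top",c,51).round(1))
E
```

```text
[ 437.9 -313.5  114.1]
(443, 245, 14, 20) [449.9 254.8] [ 435.  -327.6]
(342, 138, 15, 15) [349.1 144. ] [ 650.1 -127.1]
(383, 137, 12, 15) [389. 143.] [ 653.9 -206.4]
(302, 137, 17, 17) [309.8 143.8] [648.9 -48.6]
(260, 134, 20, 20) [269.8 143.2] [648.4  31.5]
(173, 132, 24, 25) [183.5 144. ] [643.  204.8]
```

View pics/top4.png

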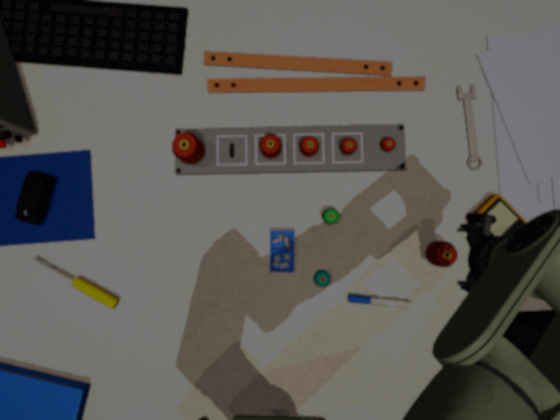

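The 36, 48 and 60 stand centred on their squares at (349,144), (310,144) and (270,143). The 74 at (443,254) is still free under the gripper.

Request:
carry_out([
  [[0,-0.0005,0.03,0,0,0],[0,0,0.03,0,0,0],[0,0,0.02,0,0,0],[0,0,0.013,0,0,0],[0,0,0.005,0,0,0],[0,0,0,0,0,0],[0,0,0,0,0,0]],
])

```text
t: 28.4
position: [437.5, -314.6, 16.8]
tcp_rot: [3.14, 0.002, 1.572]
wrist_force: [-1.0, 0.7, -0.1]
width: 1.002
grasp_force: 0.0
```

Request:
carry_out([
  [[0,0,0,0,0,0],[0,0,0,0,0,0],[0,0,0,0,0,0],[0,0,0,0,0,0],[0,0,0,0,0,0],[0,0,0,0,0,0],[0,0,0,0,0,0],[0,0,0,0,0,0],[0,0,0,0,0,0],[0,0,0,0,0,0]],
], claw=1)

```text
t: 29.4
position: [436.9, -314.7, 17.0]
tcp_rot: [3.141, 0.001, 1.572]
wrist_force: [-2.0, 0.4, 6.2]
width: 0.587
grasp_force: 41.2
```

Request:
carry_out([
  [[0,0,-0.01,0,0,0],[0,0,-0.02,0,0,0],[0,0,-0.025,0,0,0],[0,0,-0.025,0,0,0],[0,0,-0.02,0,0,0],[0,0,0,0,0,0],[0,0,0,0,0,0]],
])

```text
t: 30.1
position: [436.3, -313.8, 115.5]
tcp_rot: [3.142, -0.0, 1.572]
wrist_force: [0.2, -0.7, -2.3]
width: 0.585
grasp_force: 42.4
```

Request:
carry_out([
  [[0.0195,0,0,0,0,0],[0.0387,0,0,0,0,0],[0.0387,0,0,0,0,0],[0.0387,0,0,0,0,0],[0.0387,0,0,0,0,0],[0.0387,0,0,0,0,0],[0.0387,0,0,0,0,0],[0.0387,0,0,0,0,0],[0.0387,0,0,0,0,0],[0.0387,0,0,0,0,0],[0.0387,0,0,0,0,0],[0.0195,0,0,0,0,0],[0,0,0,0,0,0],[0,0,0,0,0,0],[0,0,0,0,0,0]],
])

```text
t: 31.6
position: [435.1, 111.5, 114.8]
tcp_rot: [-3.14, 0.0, 1.571]
wrist_force: [1.0, -0.7, -2.2]
width: 0.59
grasp_force: 42.4
```

Request:
carry_out([
  [[0,0.0101,0,0,0,0],[0,0.0202,0,0,0,0],[0,0.0202,0,0,0,0],[0,0.0202,0,0,0,0],[0,0.0202,0,0,0,0],[0,0.0202,0,0,0,0],[0,0.0202,0,0,0,0],[0,0.0202,0,0,0,0],[0,0.0202,0,0,0,0],[0,0.0202,0,0,0,0],[0,0.0104,0,0,0,0],[0,0,0,0,0,0],[0,0,0,0,0,0],[0,0,0,0,0,0]],
])

```text
t: 33.0
position: [637.3, 112.1, 115.3]
tcp_rot: [-3.14, -0.0, 1.572]
wrist_force: [-0.4, -0.6, -2.4]
width: 0.584
grasp_force: 42.4
```

Request:
carry_out([
  [[0,0,0.015,0,0,0],[0,0,0.02,0,0,0],[0,0,0.02,0,0,0],[0,0,0.015,0,0,0],[0,0,0.008,0,0,0],[0,0,0.003,0,0,0],[0,0,0.001,0,0,0],[0,0,0,0,0,0],[0,0,0,0,0,0],[0,0,0,0,0,0],[0,0,0,0,0,0]],
])

```text
t: 34.1
position: [638.8, 112.2, 34.3]
tcp_rot: [3.141, -0.0, 1.572]
wrist_force: [0.3, -0.5, -2.8]
width: 0.584
grasp_force: 42.4
```

Request:
carry_out([
  [[0,0,0.0005,0,0,0],[0,0,0.0005,0,0,0],[0,0,0.0005,0,0,0],[0,0,0,0,0,0],[0,0,0,0,0,0]],
])

```text
t: 34.6
position: [638.3, 112.2, 32.1]
tcp_rot: [-3.141, -0.0, 1.572]
wrist_force: [0.3, 0.8, -2.5]
width: 0.586
grasp_force: 42.4
```

Request:
carry_out([
  [[0,0,0.0004,0,0,0],[0,0,0,0,0,0],[0,0,0,0,0,0]],
])

```text
t: 34.9
position: [638.4, 112.3, 32.1]
tcp_rot: [3.142, -0.0, 1.572]
wrist_force: [-1.0, -0.9, 0.1]
width: 0.583
grasp_force: 42.7
```

Request:
carry_out([
  [[0,0,0.0003,0,0,0],[0,0,0,0,0,0],[0,0,0,0,0,0]],
])

```text
t: 35.2
position: [638.4, 112.3, 32.1]
tcp_rot: [3.142, -0.0, 1.572]
wrist_force: [-3.5, -1.0, 4.1]
width: 0.584
grasp_force: 43.0
```

Request:
carry_out([
  [[0,0,0,0,0,0],[0,0,0,0,0,0],[0,0,0,0,0,0],[0,0,0,0,0,0],[0,0,0,0,0,0],[0,0,0,0,0,0],[0,0,0,0,0,0],[0,0,0,0,0,0]],
], claw=-1)

```text
t: 36.0
position: [638.4, 112.2, 31.5]
tcp_rot: [3.142, 0.0, 1.572]
wrist_force: [0.2, 0.4, 0.5]
width: 0.997
grasp_force: 0.0
```

Request:
carry_out([
  [[0,0,-0.01,0,0,0],[0,0,-0.02,0,0,0],[0,0,-0.03,0,0,0],[0,0,-0.03,0,0,0],[0,0,-0.03,0,0,0],[0,0,-0.01,0,0,0],[0,-0.02,0,0,0,0],[0,-0.03,0,0,0,0],[0,-0.03,0,0,0,0],[0,-0.03,0,0,0,0],[0,-0.03,0,0,0,0],[0,-0.03,0,0,0,0],[0,-0.03,0,0,0,0],[0,0,0,0,0,0],[0,0,0,0,0,0]],
])

```text
t: 37.5
position: [438.1, 112.1, 161.3]
tcp_rot: [3.141, 0.0, 1.572]
wrist_force: [-0.1, 0.1, 0.0]
width: 1.004
grasp_force: 0.0
```

```bash
python3 - <<'E'
from h import *
im=r.get_image("top"); im2=r.get_image("scene")
S=[(74,232,638.9,111.9),(60,270,642.9,32.1),(48,309,645.9,-47.9),(36,347,649.3,-127.7)]
for b,a,k,c in inserts("top",im):
    for h,u,x,y in S:
        if c and abs(c[0]-u)<12 and b[1]<200: print(h,cast("top",c,15+h)-[x,y])
cv2.imwrite("pics/c5.png",np.vstack([cv2.resize(im[115:185,165:415],None,fx=2.8,fy=2.8),cv2.resize(im2[190:310,165:415],None,fx=2.8,fy=2.8)])[:,:,::-1])
E
```

```text
36 [0.85834433 0.70382897]
48 [ 0.74912891 -0.14969561]
60 [ 1.06915819 -1.4609384 ]
74 [-0.07774256  1.01564517]
```

View pics/c5.png

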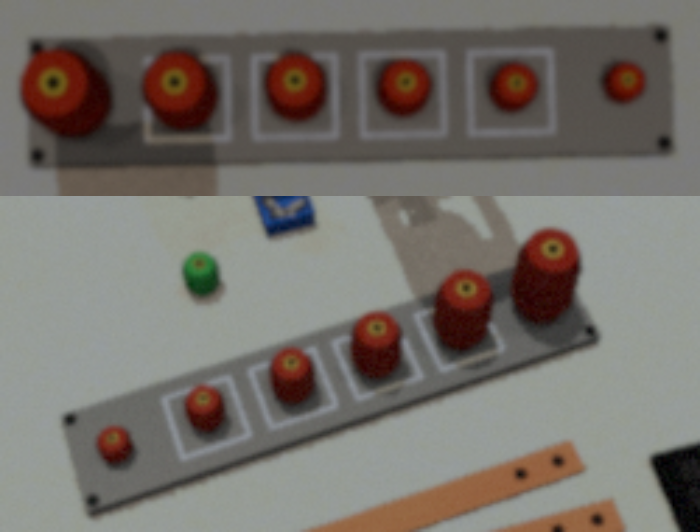

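All four stand upright on their squares, within 2 mm of the middle. In the scene crop the row steps up from (115,440) to (550,270), and the end ones haven't moved.

```bash
python3 -c "
from rig import r
print(r.close_job())"
```

```text
the job is handed in; nothing more can be done
None
```

The job is handed in: the 36, 48, 60 and 74 mm insulators stand upright on the four marked squares, within about 2 mm of the middle, stepping up from the shortest to the tallest, and the end ones and look-alikes were not touched.

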